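# Set the inspection lamp's iris and trigger a reading

### The arm

A 7-joint arm with a two-finger parallel gripper is mounted at the origin on the work surface. World frame = base frame: x ahead of the robot, y to its left, z up, the work surface at z = 0. Lengths are in m, angles in rad, forces in N, time in s.
With the tool pointing down it reaches from about 0.425 to 0.875 m from the base axis. Payload 4.7 kg.
Tool frame: the origin (TCP) lies on the mounting face of the last link; the fingertips stand 182 mm ahead of it and the grasp point (between the pads) lies 164 mm ahead of it; z points along the fingers, y is the direction in which the jaws open and shut (so a half turn about z gives the same grasp; the last joint's range is limited). The gripper opens to 87 mm and grips with 3 to 60 N. Pads are 19 mm wide; open, the fingers measure 117 mm over their backs; the gripper's body (75 mm by 190 mm) begins 51 mm behind the grasp point.
Start: joints at [1.163, 0.321, -0.07, 1.45, 0.023, 1.371, -0.057], TCP at [0.266, -0.593, 0.405] pointing down, gripper open.
Joint ranges: [-2.86, 2.86], [-0.3, 2.09], [-1.38, 1.24], [0.06, 2.45], [-1.56, 4.7], [0.09, 2.05], [-2.69, 2.69]. Speed limits (rad/s): [2.57, 2.57, 3.14, 3.14, 3.14, 3.14, 3.14].

### API

Orientations are given as a rotation vector (axis times angle).
In Python, from bench import ctrl gives the robot as it stands. The module is installed in compiled form; this text tells all that it offers.
- The arm moves only by the tool play_rows, never from a script. Its argument "targets" is text: rows parted by semicolons, each of 7 numbers parted by spaces: the shift along the tool's x, y, z in cm, then the turn, a rotation vector about the tool's x, y, z in rad, then the opening, from -1 (shut) to 1 (fully open). In form: x y z ax ay az grip; .... A call has 1 to 20 rows; each row shifts and turns the pose as measured when the row begins, along the tool's axes as they then stand; what a row does not reach is not made up. A row lasts 1/8 s, in which the tool goes at most 62.5 mm and 10.7 degrees, less where a joint would pass 70% of its speed; a pose out of reach is approached as far as the arm can. A call is refused whole if a number of a shift passes 6.25 or a number of a turn 0.188, either way. A call with a gripper value outside its range is refused whole. The fingers move at their own pace and stop on an object; "newtons" is the grip in N (left out, the last holds). Time passes only in rows, so rows that do not move let the fingers close. It gives the time, the measured TCP pose, the force and the opening at its end, in the units of the state.
- ctrl.get_state(): the state, without advancing time (a new reading comes with each control period).
- ctrl.get_image(name): name is "scene" or "top"; returns a dict with "pixels" (400x640x3 uint8, blue, green, red), "depth" (400x640 float32, m along the optical axis (not along the pixel's ray), 0 where there is no reading), "intrinsics" (3x3 intrinsics, pixels), "k1" (the pictures are not rectified: a ray, as slopes to the right and down, at radius r is drawn at 1 + k1 r^2 times it, then the intrinsics apply), "R" (3x3) and "t" (3): a world point X has camera coordinates R X + t. Camera axes: x right, y down, z forward; pixel columns grow to the right and rows downward; lengths in m; the calibration is good to about 2 mm. A picture is of the moment at which its call begins.
- ctrl.close_job(): hands the job in, once; it reports no verdict.
The state is a dict: "time": time; "joint_positions": joint angles; "qd": joint speeds; "joint_torque": joint torques, N m; "position": TCP position; "tool_rot": TCP orientation; "ft_force": force on the tool from outside, world axes, zero at the start; "torque": the same for the moment, N m; "grip_width": opening from 0.0 (shut) to 1.0 (fully open).
Only numpy, scipy, OpenCV 4.12 (cv2) and the standard library are available. Lean on these libraries where they do the work, as an engineer would, in place of code of your own. Each camera call takes 0.05 s, during which the arm holds its last target.

### The job

With the fingertips only, push the lever of the inspection lamp's iris ring around until its pointer stands at the long mark of the scale, and let go of it. Then press the button on the small trigger box right down and let it come up again. Do not pinch the lever, do not lift or shove the box, and leave the bottles, dishes and everything else on the bench where they are.

Things in the scene. Friction and masses are not known exactly. Their poses are not given: they have to be found in the camera images.
- iris (a joint): Turn of the iris ring, rad: grows counter-clockwise seen from above, stops at 0 and 1.85. Even friction: about 2.5 N at the lever's tab moves it, and it stays where it is left. It always starts clockwise of the long mark, by 0.3 to 1.45 rad. The value at the long mark differs from run to run.
- lamp: Round white inspection lamp fixed to the bench, 276 mm diameter, 62 mm tall; origin under its centre, on the iris axis, z up. A grey power module, 70 x 110 mm and 51 mm tall, joins it on its +x side, out to 193 mm from the axis. The lever sweeps over the half on its -x side.
- iris_axis (a point): On the vertical axis of the iris ring (ribbed, black, 104 mm diameter, top 84 mm above the bench), at the height of the top of the lever's tab (112 mm above the bench).
- lever_tab (a point): Centre of the top of the lever's upright steel tab, 94 mm from the iris axis. The tab is 12 mm thick along the arc, 14 mm radially, and stands from 74 to 112 mm above the bench, on a flat steel arm that leaves the ring radially (12 mm wide, top at 75 mm above the bench). Its clockwise half (iris_c2) is pushed for a counter-clockwise turn, the other is iris_c3.
- pointer (a point): Outer tip of the lever's thin pointer, 107 mm from the axis, 70 mm above the bench, radially in line with the middle of the tab.
- long_mark (a point): Point in line with the scale's one long mark, 107 mm from the axis (just inside the mark's inner end), 66 mm above the bench. The long mark is radial, dark, 22 mm long and 6 mm wide.
- scale: The scale: a flat bright metal disc under the iris ring, 267 mm diameter, top 65 mm above the bench, that does not turn with it. Eleven radial dark marks, 0.2 rad (11.5 degrees) apart, on the half towards the robot: ten short ones 8 mm long and 2.5 mm wide, and a long one, the seventh counted counter-clockwise from above. Origin on the axis, 62 mm above the bench.
- trigger_box: Grey loose trigger box on a rubber foot, 76 x 70 mm, 36 mm tall, 0.6 kg, with a round button in the middle of its top. Origin at the centre of its underside, z up.
- trigger (a joint): Travel of the button in m: 0 up, 0.006 fully down; springs back. Fully down takes 5 N, and the spring has some preload; a press counts from 0.004.
- trigger_top (a point): Centre of the button's top face (28 mm diameter, in a collar of 44 mm diameter whose top is 48 mm above the bench), 58 mm above the bench when up.
- wash_bottle: White round bottle with cap, 64 mm diameter, 125 mm tall; loose, not to be disturbed. Origin at its underside centre, z up.
- dropper: Small amber bottle with dark cap, 36 mm diameter, 85 mm tall; loose, not to be disturbed. Origin at its underside centre, z up.
- jar: Clear lidded jar, 60 mm diameter, 80 mm tall; loose, not to be disturbed. Origin at its underside centre, z up.
- dish: Closed glass sample dish, 90 mm diameter, 16 mm tall; loose, not to be disturbed. Origin at its underside centre, z up.
- spatula: Steel laboratory spoon 170 mm long, lying flat; loose, not to be disturbed. Origin at its underside, near its middle.
- tile: White ceramic reference tile, 50 x 50 x 9 mm; loose, not to be disturbed. Origin at its underside centre, z up.
- veg_tray: Shallow steel tray of green asparagus, 240 x 150 mm, about 40 mm tall; loose, not to be disturbed. Origin at its underside centre, z up.
Not all that is in view belongs to the job. What is shaped like the trigger_box but red or yellow is not meant.

How it is judged:
On the way, in this order (a step that is already met when the one before it is completed fails the run):
1. the pointer stands at the long mark and the lever is let go (horizontal distance between pointer and long_mark below 0.006 m and contact force between the fingers and lamp below 0.1 N), for 0.3 s.
2. the trigger button is pressed right down (value of joint trigger above 0.004 m), for 0.05 s.
At the end, for the whole second after the job is handed in: The pointer's tip is within 6 mm (3 degrees) of the long mark and the ring is at rest; the button is up again after one press or more made with the pointer at the mark; the trigger box stands flat within 30 mm of where it was, and every bystander is within 30 mm of where it was (horizontal distance between pointer and long_mark below 0.006 m and velocity of joint iris between -0.05 and 0.05 rad/s and value of joint trigger below 0.0015 m and distance of each of trigger_box, wash_bottle, dropper, jar, dish, spatula, tile, veg_tray from where it was at the start of the episode below 0.03 m and height (world z) of trigger_box below 0.006 m and angle between trigger_box's own z axis and vertical below 0.1 rad and linear speed of trigger_box below 0.02 m/s); the robot touches nothing.
It fails at once if the button is pressed while the pointer is not at the long mark (value of joint trigger above 0.004 m and horizontal distance between pointer and long_mark above 0.006 m).
It fails at once if the lever's tab is pinched (pressed on both sides at once) (contact force between the fingers and iris_c2 above 2.5 N and contact force between the fingers and iris_c3 above 2.5 N).
It fails at once if the trigger box is lifted, tipped or shoved more than 30 mm (height (world z) of trigger_box above 0.008 m or angle between trigger_box's own z axis and vertical above 0.2 rad or distance of trigger_box from where it was at the start of the episode above 0.03 m).
It fails at once if a bystander is moved more than 30 mm or tipped over (distance of any of wash_bottle, dropper, jar, dish, spatula, tile, veg_tray from where it was at the start of the episode above 0.03 m or angle between any of wash_bottle, dropper, jar's own z axis and vertical above 0.4 rad).
It also fails if it takes over 53 s, if anything falls off the work surface, if the arm or the gripper's body presses on something with over 40 N, if the wrist force passes 120 N, or if a joint passes its speed limit or range.

## Working session

There is one attempt and no reset: what is moved stays moved. The work goes in short steps, Python scripts to look and compute and a tool call to move; the robot and the scene stay as the last step left them, time stands still between calls to the robot, and variables do not carry over. Pictures are saved under pics/ and viewed, and the job is handed in when it is done.

Besides the shell and the picture viewer there is one more tool, called by a JSON object that holds its "op" and its "data". play_rows: Moves the arm, as the interface text tells. Its arguments: {"type":"object","properties":{"targets":{"type":"string"},"newtons":{"type":"number"}},"required":["targets"]}

```bash
mkdir -p pics; cat > h.py <<'E'
import numpy as np, cv2
from bench import ctrl
def cam(n):
    d=ctrl.get_image(n); return d
def ray(d,u,v):
    K=np.array(d["intrinsics"]); k=float(d["k1"])
    D=np.array([k,0,0,0,0.])
    p=cv2.undistortPoints(np.array([[[u,v]]],float),K,D)[0,0]
    R=np.array(d["R"]);t=np.array(d["t"])
    o=-R.T@t; r=R.T@np.array([p[0],p[1],1.]); return o,r
def onz(d,u,v,z):
    o,r=ray(d,u,v); return o+r*(z-o[2])/r[2]
def dep(d,u,v):
    o,r=ray(d,u,v); return o+r*d["depth"][int(round(v)),int(round(u))]
def proj(d,X):
    K=np.array(d["intrinsics"]);c=np.array(d["R"])@np.array(X)+np.array(d["t"])
    s=c[:2]/c[2];s=s*(1+float(d["k1"])*(s@s));return K[0,0]*s[0]+K[0,2],K[1,1]*s[1]+K[1,2]
E
python3 - <<'E'
from h import *
import pickle
for n in("scene","top"):
    d=cam(n);cv2.imwrite(f"pics/{n}0.png",d["pixels"]);pickle.dump(d,open(n+"0.pkl","wb"))
    R=np.array(d["R"]);print(n,-R.T@d["t"],R[2],d["k1"],d["intrinsics"])
print(ctrl.get_state())
E
```

```text
scene [ 1.28531616 -0.11456067  0.88953503] [-0.68531031  0.11625952 -0.71891133] -0.008348316957394398 [[368.69853376   0.         319.14569659]
 [  0.         368.69853376 205.88181186]
 [  0.           0.           1.        ]]
top [0.25688442 0.02113229 1.50820895] [ 0.1730919  -0.00226435 -0.98490307] -0.09519107210298874 [[393.6532357    0.         323.39805802]
 [  0.         393.6532357  205.08516714]
 [  0.           0.           1.        ]]
{'time': 0.1, 'joint_positions': array([ 1.16310817,  0.32172727, -0.07008989,  1.4515855 ,  0.02262462,
        1.3707964 , -0.05688243]), 'qd': array([-0.00223638, -0.00148116, -0.00166719, -0.00248405,  0.00045074,
        0.00069074,  0.00043667]), 'joint_torque': array([-3.89737488e-04, -4.92571807e+01, -4.06008437e-01, -3.13398314e+01,
       -6.41197152e-02,  3.94538802e-02,  3.96765040e-05]), 'position': array([ 0.26599509, -0.59286868,  0.40376837]), 'tool_rot': array([-3.07034346e+00, -6.57380727e-01,  7.47723649e-04]), 'ft_force': array([ 0.27953513, -0.11667194,  0.29367908]), 'torque': array([-0.01908719,  0.01158422, -0.02211947]), 'grip_width': 1.0007250673399481}
```

View pics/scene0.png

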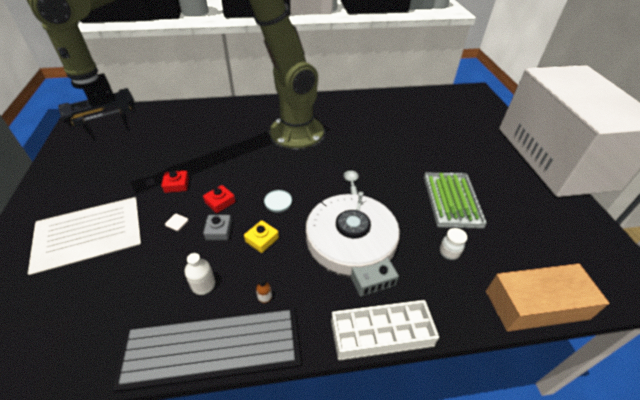

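View pics/top0.png

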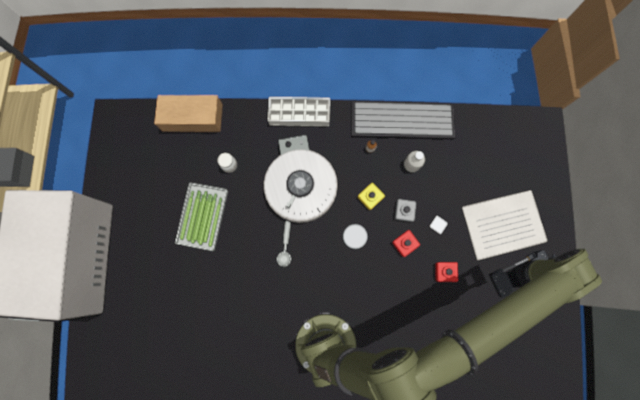

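The lamp is at top (300,185), with its lever near (290,205) and the spatula at (286,245). Trigger box candidates in the top view are grey (405,210), yellow (371,196), red (405,243) and red (447,272). I choose the grey one. The power module at (294,145) is also grey, but it belongs to the lamp. Next I take close crops to check this.

```bash
python3 - <<'E'
import pickle
from h import *
d=pickle.load(open("top0.pkl","rb"));s=pickle.load(open("scene0.pkl","rb"))
a=cv2.resize(d["pixels"][140:230,255:345],(600,600),interpolation=cv2.INTER_CUBIC);cv2.imwrite("pics/lampt.png",a)
a=cv2.resize(s["pixels"][165:280,300:405],(548,600),interpolation=cv2.INTER_CUBIC);cv2.imwrite("pics/lamps.png",a)
a=np.hstack([cv2.resize(d["pixels"][190:230,385:425],(400,400),interpolation=cv2.INTER_CUBIC),cv2.resize(s["pixels"][207:247,197:237],(400,400),interpolation=cv2.INTER_CUBIC)]);cv2.imwrite("pics/box.png",a)
E
```

```text
(no output)
```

View pics/lampt.png

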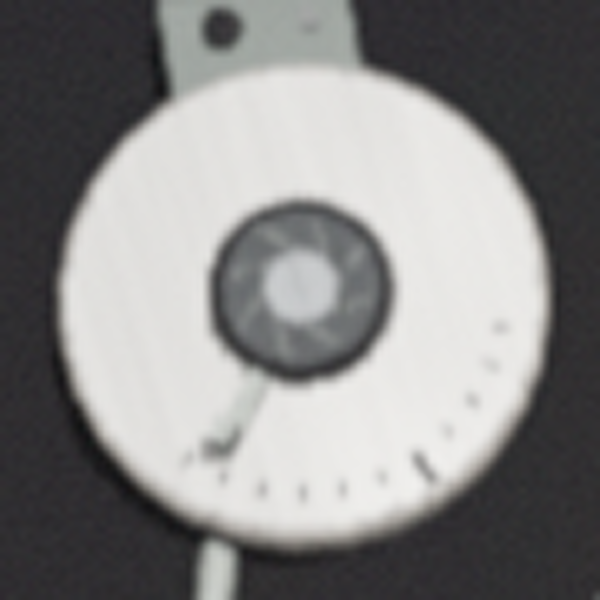

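View pics/lamps.png

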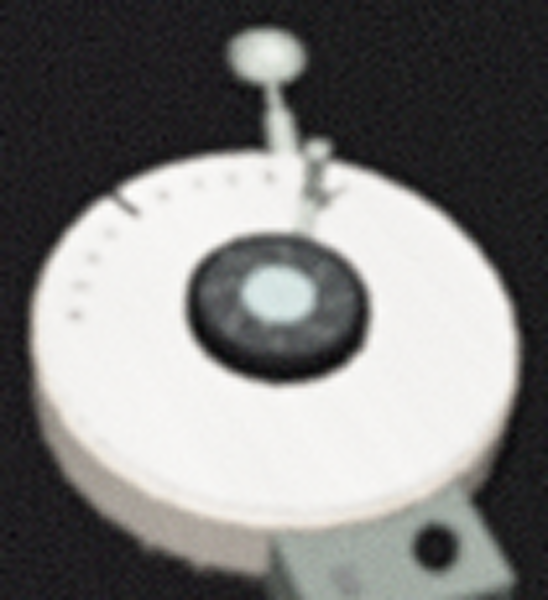

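View pics/box.png

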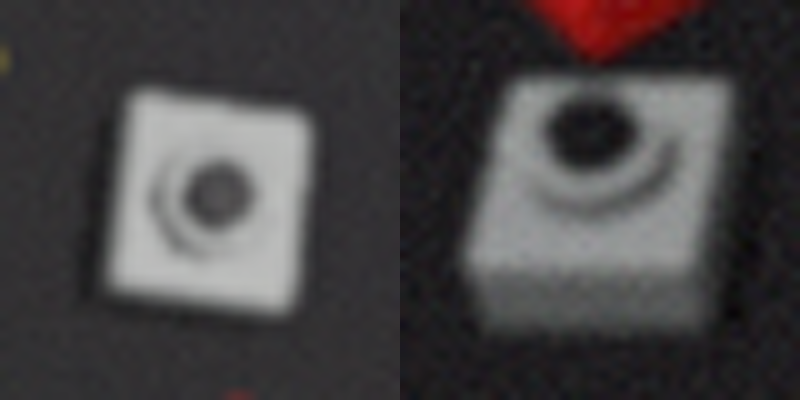

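The crop shows the grey box with its dark button in the middle. Top crop: the long mark is at about (425,467), the seventh of eleven from (188,462). The lever tab is at about (220,450). Now I measure them.

```bash
python3 - <<'E'
import pickle
from h import *
d=pickle.load(open("top0.pkl","rb"));s=pickle.load(open("scene0.pkl","rb"))
T=lambda x,y:(255+(x+.5)/6.6667-.5,140+(y+.5)/6.6667-.5)
S=lambda x,y:(300+(x+.5)/5.219-.5,165+(y+.5)/5.217-.5)
# disc outline fit from mask
def circ(P):
    P=np.array(P);A=np.c_[2*P,np.ones(len(P))];x=np.linalg.lstsq(A,(P**2).sum(1),rcond=None)[0]
    return x[:2],np.sqrt(x[2]+x[:2]@x[:2])
g=cv2.cvtColor(d["pixels"],cv2.COLOR_BGR2GRAY)
m=(g>170).astype(np.uint8);m=cv2.morphologyEx(m,cv2.MORPH_OPEN,np.ones((9,9)))
n,l,st,ce=cv2.connectedComponentsWithStats(m);i=l[170,280];c=max(cv2.findContours((l==i).astype(np.uint8),0,1)[0],key=len)[:,0]
P=np.array([onz(d,*p,.065)[:2] for p in c.astype(float)]);P=P[P[:,0]<np.median(P[:,0])+.06]
print("disc",circ(P))
m=((g>0)&(g<130)).astype(np.uint8);n,l,st,ce=cv2.connectedComponentsWithStats(m[160:205,280:325]);
print("ring T",onz(d,*T(302,290),.084),"ringS",onz(s,*S(278,293),.078), "lens", onz(d,*T(300,287),.08))
marks=[(188,462),(222,478),(262,490),(302,494),(342,492),(382,480),(425,467),(446,430),(473,401),(493,358),(503,326)]
M=np.array([onz(d,*T(*p),.065)[:2] for p in marks])
sm=np.delete(M,6,0);c0,r=circ(sm);print("marks circ",c0,r)
C=circ(P)[0]
for c in (c0,C):
    v=M-c;a=np.unwrap(np.arctan2(v[:,1],v[:,0]));print(np.round(a,3),np.round(np.hypot(*v.T),4))
ms=[(270,177),(231,180),(197,184),(165,196),(127,202),(110,233),(93,257),(80,285),(75,315)]
M2=np.array([onz(s,*S(*p),.065)[:2] for p in ms]);v=M2-C;print("S",np.round(np.arctan2(v[:,1],v[:,0])%6.283,3),np.round(np.hypot(*v.T),4))
for nm,q in(("tabT",onz(d,*T(220,450),.112)),("tabS",onz(s,*S(317,150),.112)),("btnT",onz(d,384.5+218.5/10,189.5+194.5/10,.058)),("btnS",onz(s,196.5+59.0*1/10+13.4,206.5+130/10,.058))):
    v=q[:2]-C;print(nm,q,np.hypot(*v),np.arctan2(v[1],v[0])%6.283)
print("btnS",onz(s,196.5+19.1,206.5+13.2,.058))
for nm,p,z in(("spoon",(284,258),.0),("spoonEnd",(287,223),0),("yellow",(371,195),.058),("red1",(405,243),.058),("dish",(355,236),.016),("tile",(438,225),.009),("dropper",(371,145),.085),("wash",(417,156),.125),("tray",(202,216),.03),("jar",(227,160),.08)):print(nm,onz(d,*p,z)[:2], dep(d,*p)[2])
E
```

```text
disc (array([0.59367949, 0.10529154]), np.float64(0.13044263527766742))
ring T [0.58864158 0.106459   0.084     ] ringS [0.58483173 0.10656959 0.078     ] lens [0.59127309 0.10786174 0.08      ]
marks circ [0.59023395 0.10745018] 0.11384020551838109
[2.577 2.763 2.97  3.167 3.362 3.565 3.773 3.967 4.165 4.403 4.572] [0.1143 0.1133 0.1133 0.1135 0.1148 0.115  0.1204 0.1121 0.1139 0.1135
 0.1146]
[2.577 2.757 2.956 3.148 3.338 3.536 3.742 3.932 4.129 4.368 4.539] [0.1184 0.1173 0.1171 0.117  0.1177 0.1173 0.1219 0.1129 0.1139 0.1125
 0.113 ]
S [2.969 3.179 3.363 3.556 3.736 3.954 4.145 4.349 4.55 ] [0.1153 0.1141 0.1161 0.1154 0.125  0.1156 0.1146 0.1148 0.1148]
tabT [0.49283129 0.14672298 0.112     ] 0.10902717697500233 2.7517852628179877
tabS [0.50757404 0.14333956 0.112     ] 0.0941371377251861 2.7255143192275217
btnT [ 0.5022413  -0.29380543  0.058     ] 0.4094378253203281 4.4869781444614745
btnS [ 0.5094998  -0.29689443  0.058     ] 0.4109011711344235 4.505876842288135
btnS [ 0.51024191 -0.29745061  0.058     ]
spoon [0.31485019 0.16444204] 0.008475493632741804
spoonEnd [0.44936539 0.15707421] 0.022915938632364297
yellow [ 0.55330514 -0.16079989] 0.061934571636309776
red1 [ 0.37438204 -0.28638187] 0.05980762169756981
dish [ 0.40180892 -0.10434194] 0.012535346513765644
tile [ 0.44953742 -0.42712035] 0.005248231278856652
dropper [ 0.74112101 -0.15879173] 0.061709769286297345
wash [ 0.68904028 -0.32339414] 0.11949065111711388
tray [0.46652658 0.48116808] 0.018620742777641475
jar [0.67486331 0.38509692] 0.0814852984961476
```

```bash
cat >> h.py <<'E'
from scipy.spatial.transform import Rotation as Ro
A=np.array([.5895,.107])
def pose():
    s=ctrl.get_state();return s,np.array(s["position"]),Ro.from_rotvec(s["tool_rot"]).as_matrix()
def yaw(R): return np.arctan2(R[1,0],R[0,0])
def Rdown(a): c,s=np.cos(a),np.sin(a);return np.array([[c,s,0],[s,-c,0],[0,0,-1.]])
E
python3 - <<'E'
from h import *
s,p,R=pose();print(yaw(R),R.round(3))
th=2.73;a=th-np.pi/2
R1=Rdown(a);print("turn",Ro.from_matrix(R.T@R1).as_rotvec())
W=[np.array([.50,-.25,.43]),np.array([A[0]+.098*np.cos(th)-.04*np.sin(th)*-1, A[1]+.098*np.sin(th)-.04*np.cos(th),.40])]
q=p
for w in W: print(w,(R1.T@(w-q)*100).round(2));q=w
E
```

```text
0.42184420888024726 [[ 0.912  0.409 -0.001]
 [ 0.409 -0.912  0.002]
 [-0.    -0.002 -1.   ]]
turn [-1.69018181e-03 -5.24054634e-04 -7.37359379e-01]
[ 0.5  -0.25  0.43] [40.79  7.73 -2.62]
[0.51568727 0.1828662  0.4       ] [ 40.3  -15.88   3.  ]
```

{"op": "play_rows", "data": {"targets": "0 0 -0.5 0 0 -0.147 -1;0 0 -0.5 0 0 -0.147 -1;0 0 -0.5 0 0 -0.147 -1;0 0 -0.5 0 0 -0.147 -1;0 0 -0.5 0 0 -0.147 -1;5.1 1 0 0 0 0 -1;5.1 1 0 0 0 0 -1;5.1 1 0 0 0 0 -1;5.1 1 0 0 0 0 -1;5.1 1 0 0 0 0 -1;5.1 1 0 0 0 0 -1;5.1 1 0 0 0 0 -1;5.1 1 0 0 0 0 -1"}}

```text
time: 1.72
position: [0.4979, -0.2398, 0.4229]
tool_rot: [-2.608, -1.728, 0.003]
ft_force: [-0.1, -0.3, -0.2]
grip_width: 0.002
```

```bash
cat > go.py <<'E'
from h import *
import sys
x,y,z,a=map(float,sys.argv[1:5]);n=int(sys.argv[5])
s,p,R=pose();R1=Rdown(a)
print("t",s["time"],"p",p.round(4),"tip",(p+R[:,2]*.182).round(4),"yaw",yaw(R).round(3),"grip",s["grip_width"],"F",np.round(s["ft_force"],2),"q",s["joint_positions"].round(2))
r=Ro.from_matrix(R.T@R1).as_rotvec();print("shift in tool now /n",(R.T@(np.array([x,y,z])-p)*100/n).round(2),"turn/n",(r/n).round(3))
E
python3 go.py .5157 .183 .40 1.159 8
```

```text
t 1.725 p [ 0.4979 -0.2398  0.4229] tip [ 0.4963 -0.238   0.2409] yaw 1.17 grip 0.0019327443806530684 F [-0.1  -0.29 -0.18] q [ 0.81  0.14 -0.45  1.65  0.05  1.38 -0.04]
shift in tool now /n [ 4.95 -1.85  0.34] turn/n [-0.002 -0.001  0.001]
```

{"op": "play_rows", "data": {"targets": "4.9 -1.8 0.3 0 0 0 -1;4.9 -1.8 0.3 0 0 0 -1;4.9 -1.8 0.3 0 0 0 -1;4.9 -1.8 0.3 0 0 0 -1;4.9 -1.8 0.3 0 0 0 -1;4.9 -1.8 0.3 0 0 0 -1;4.9 -1.8 0.3 0 0 0 -1;4.9 -1.8 0.3 0 0 0 -1;0 0 0 0 0 0 -1"}}

```text
time: 2.85
position: [0.5154, 0.1958, 0.3998]
tool_rot: [-2.598, -1.737, 0.004]
ft_force: [-0.6, -0.6, 0.3]
grip_width: 0.003
```

```bash
python3 go.py .5157 .183 .275 1.159 4; python3 - <<'E'
from h import *
s=cam("scene");a=cv2.resize(s["pixels"][130:280,270:430],(640,600),interpolation=cv2.INTER_CUBIC);cv2.imwrite("pics/s1.png",a)
E
```

```text
t 2.85 p [0.5154 0.1958 0.3998] tip [0.5134 0.198  0.2179] yaw 1.178 grip 0.002776634282520854 F [-0.61 -0.6   0.26] q [ 0.32  0.19 -0.81  1.68  0.12  1.34 -0.9 ]
shift in tool now /n [-0.32  0.18  3.12] turn/n [-0.004 -0.002  0.005]
```

View pics/s1.png

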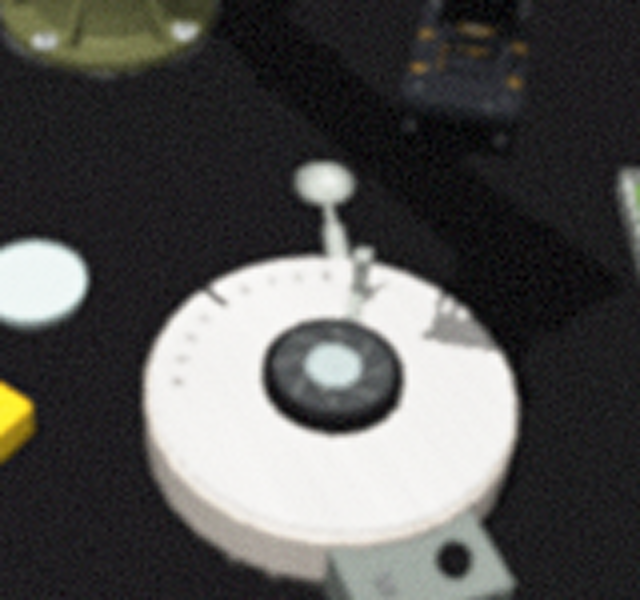

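```bash
python3 - <<'E'
from h import *
s=cam("scene");_,p,R=pose()
for k in(.0,.1,.164,.182): print(k,[round(float((v-o)*4)) for v,o in zip(proj(s,p+R[:,2]*k),(270,130))])
im=s["pixels"][90:190,340:440];im=np.clip(im.astype(float)*2.5,0,255).astype(np.uint8)
cv2.imwrite("pics/s2.png",cv2.resize(im,(600,600),interpolation=cv2.INTER_CUBIC))
print(proj(s,p+R[:,2]*.182))
E
```

```text
0.0 [486, -76]
0.1 [463, 54]
0.164 [450, 128]
0.182 [446, 147]
(np.float64(381.57669812157144), np.float64(166.832060163764))
```

View pics/s2.png

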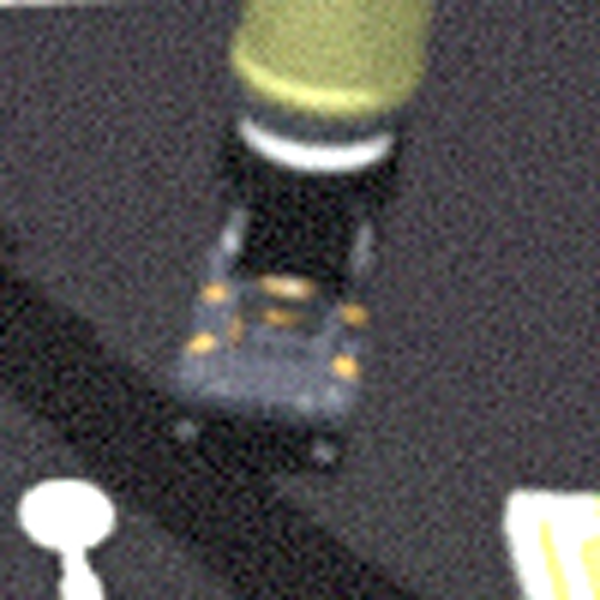

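{"op": "play_rows", "data": {"targets": "-0.2 0.2 3.2 0 0 0 -1;-0.2 0.2 3.2 0 0 0 -1;-0.2 0.2 3.2 0 0 0 -1;-0.2 0.2 3.2 0 0 0 -1;0 0 0 0 0 0 -1"}}

```text
time: 3.58
position: [0.5226, 0.1697, 0.2678]
tool_rot: [-2.627, -1.711, 0.011]
ft_force: [-0.8, -0.9, 0.2]
grip_width: 0.004
```

```bash
cat > rel.py <<'E'
from h import *
_,p,R=pose();t=p+R[:,2]*.182;v=t[:2]-A
print("tip r",np.hypot(*v),"ang",np.arctan2(v[1],v[0])%6.283, "z",t[2], "tab-target ang for yaw", yaw(R)+np.pi/2)
print("axis in tool xy cm",(R.T@np.r_[A-p[:2],0]*100).round(2))
E
python3 go.py .5157 .183 .27 1.159 1;python3 rel.py;  python3 - <<'E'
from h import *
s=cam("scene");a=cv2.resize(s["pixels"][130:280,270:430],(640,600),interpolation=cv2.INTER_CUBIC);cv2.imwrite("pics/s3.png",a)
E
```

```text
t 3.575 p [0.5226 0.1697 0.2678] tip [0.5209 0.17   0.0858] yaw 1.154 grip 0.003959352064001455 F [-0.75 -0.86  0.2 ] q [ 0.3   0.31 -0.76  1.84  0.23  1.09 -0.96]
shift in tool now /n [ 0.94 -1.17 -0.21] turn/n [-0.009  0.002 -0.005]
tip r 0.0931861375282587 ang 2.398918005537855 z 0.08583934983420674 tab-target ang for yaw 2.7251894365319425
axis in tool xy cm [-3.02  8.66 -0.08]
```

View pics/s3.png

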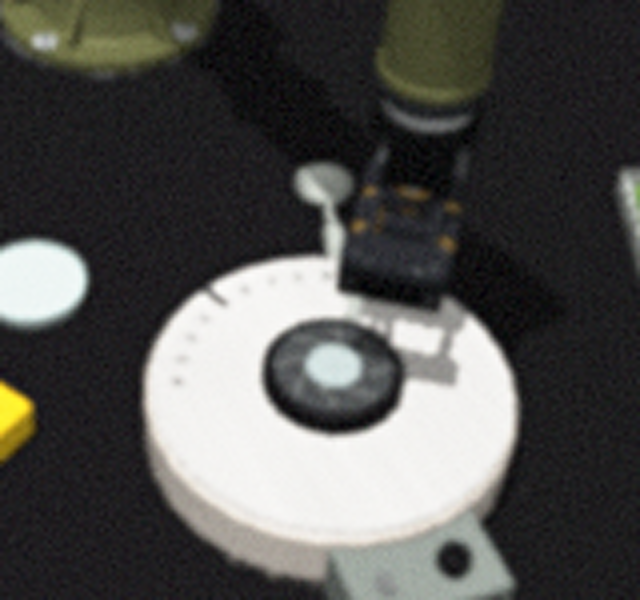

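```bash
python3 - <<'E'
from h import *
_,p,R=pose();s=cam("scene");d=cam("top")
f=lambda im:np.clip(255*(im/255.)**.5,0,255).astype(np.uint8)
print(proj(s,p+R[:,2]*.182),proj(d,p+R[:,2]*.182))
a=cv2.resize(f(s["pixels"][170:240,340:410]),(400,400),interpolation=cv2.INTER_CUBIC)
b=cv2.resize(f(d["pixels"][150:250,240:340]),(400,400),interpolation=cv2.INTER_CUBIC)
cv2.imwrite("pics/s4.png",np.hstack([a,b]))
E
```

```text
(np.float64(369.29331435172253), np.float64(201.57406788413292)) (np.float64(281.8654985915286), np.float64(200.2146450994089))
```

View pics/s4.png

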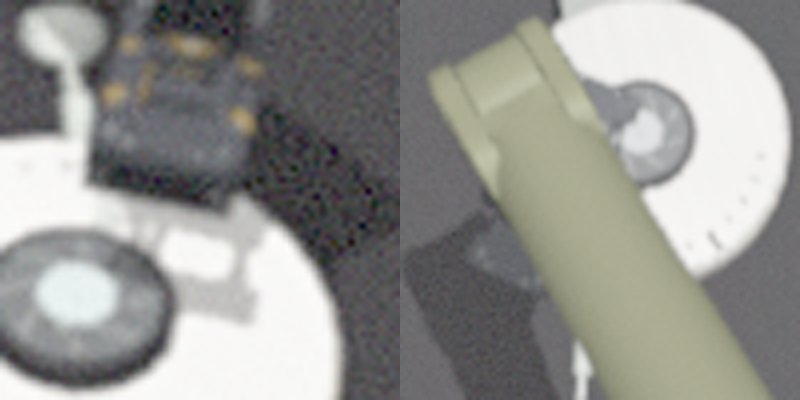

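{"op": "play_rows", "data": {"targets": "-0.4 0 -0.1 0 0 0 -1;-0.4 0 0 0 0 0 -1;-0.4 0 0 0 0 0 -1;-0.4 0 0 0 0 0 -1;0 0 0 0 0 0 -1"}}

```text
time: 4.35
position: [0.518, 0.1569, 0.2764]
tool_rot: [-2.63, -1.716, -0.009]
ft_force: [0.3, 0.2, -0.3]
grip_width: 0.01
```

```bash
python3 go.py .5157 .183 .27 1.159 1;python3 rel.py
```

```text
t 4.35 p [0.518  0.1569 0.2764] tip [0.5188 0.1577 0.0944] yaw 1.156 grip 0.009776133985070308 F [ 0.29  0.24 -0.3 ] q [ 0.34  0.28 -0.77  1.86  0.21  1.09 -0.92]
shift in tool now /n [ 2.29 -1.27  0.65] turn/n [ 0.002 -0.006 -0.003]
tip r 0.08702727363608961 ang 2.5195914989274315 z 0.09441606407008304 tab-target ang for yaw 2.727057118677986
axis in tool xy cm [-1.69  8.55  0.01]
```

{"op": "play_rows", "data": {"targets": "0.2 -0.4 0.2 0 0 0 -1;0 -0.4 0.2 0 0 0 -1;-0.4 0 0.1 0 0 0 -1;-0.4 0 0 0 0 0 -1;-0.4 0 0 0 0 0 -1;0 0 0 0 0 0 -1"}}

```text
time: 5.1
position: [0.5058, 0.1524, 0.271]
tool_rot: [-2.626, -1.717, -0.013]
ft_force: [0.9, 1.4, -1.1]
grip_width: 0.006
```

```bash
python3 go.py .5157 .183 .27 1.159 1;python3 rel.py;  python3 - <<'E'
from h import *
s=cam("scene");a=cv2.resize(s["pixels"][130:280,270:430],(640,600),interpolation=cv2.INTER_CUBIC);cv2.imwrite("pics/s5.png",a)
E
```

```text
t 5.1 p [0.5058 0.1524 0.271 ] tip [0.5068 0.1538 0.089 ] yaw 1.158 grip 0.0058001131221590355 F [ 0.93  1.36 -1.1 ] q [ 0.35  0.25 -0.77  1.89  0.19  1.07 -0.91]
shift in tool now /n [ 3.2  -0.32  0.13] turn/n [ 0.002 -0.009 -0.001]
tip r 0.09503495237838809 ang 2.6267266183288065 z 0.08904034404641478 tab-target ang for yaw 2.729040333485627
axis in tool xy cm [-0.81  9.48  0.01]
```

View pics/s5.png

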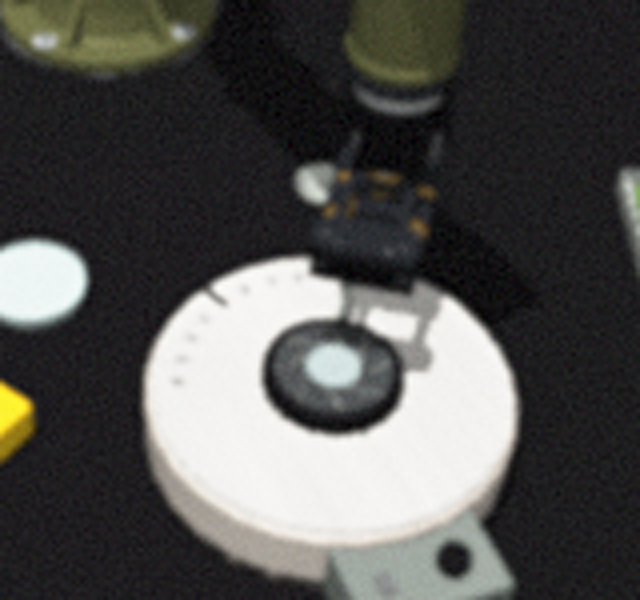

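{"op": "play_rows", "data": {"targets": "-0.48 -0.03 0 0 0 -0.05 -1;-0.48 -0.03 0 0 0 -0.05 -1;-0.48 -0.03 0 0 0 -0.05 -1;-0.48 -0.03 0 0 0 -0.05 -1;-0.48 -0.03 0 0 0 -0.05 -1;-0.48 -0.03 0 0 0 -0.05 -1;-0.48 -0.03 0 0 0 -0.05 -1;-0.48 -0.03 0 0 0 -0.05 -1"}}

```text
time: 6.15
position: [0.4938, 0.1182, 0.271]
tool_rot: [-2.213, -2.221, -0.019]
ft_force: [0.1, 3.5, 0.2]
grip_width: 0.008
```

```bash
python3 go.py .5157 .183 .27 1.159 1;python3 rel.py;  python3 - <<'E'
from h import *
s=cam("scene");a=cv2.resize(s["pixels"][130:280,270:430],(640,600),interpolation=cv2.INTER_CUBIC);cv2.imwrite("pics/s6.png",a)
E
```

```text
t 6.15 p [0.4938 0.1182 0.271 ] tip [0.4945 0.1206 0.089 ] yaw 1.574 grip 0.008316622480015488 F [0.05 3.52 0.21] q [ 0.48  0.21 -0.83  1.94  0.17  1.06 -0.41]
shift in tool now /n [6.47 2.21 0.19] turn/n [ 0.001 -0.014  0.415]
tip r 0.095920452890372 ang 2.999470125507286 z 0.08900926367226591 tab-target ang for yaw 3.1449817311618387
axis in tool xy cm [-1.15  9.56  0.02]
```

View pics/s6.png

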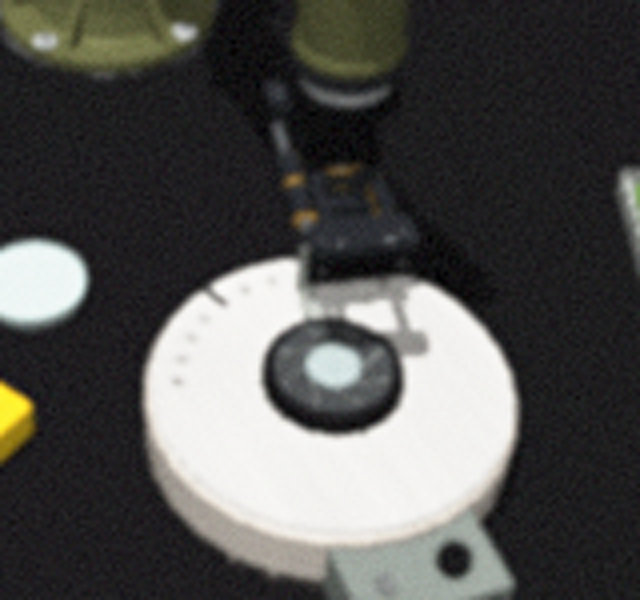

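{"op": "play_rows", "data": {"targets": "-0.48 -0.03 0 0 0 -0.05 -1;-0.48 -0.03 0 0 0 -0.05 -1;-0.48 -0.03 0 0 0 -0.05 -1;-0.48 -0.03 0 0 0 -0.05 -1;-0.48 -0.03 0 0 0 -0.05 -1;-0.48 -0.03 0 0 0 -0.05 -1;-0.48 -0.03 0 0 0 -0.05 -1;-0.48 -0.03 0 0 0 -0.05 -1;-0.48 -0.03 0 0 0 -0.05 -1;-0.48 -0.03 0 0 0 -0.05 -1"}}

```text
time: 7.45
position: [0.4986, 0.0737, 0.2708]
tool_rot: [-1.574, -2.702, -0.012]
ft_force: [-1.7, 1.5, 1.7]
grip_width: 0.006
```

```bash
python3 go.py .5157 .183 .27 1.159 1;python3 rel.py;  python3 - <<'E'
from h import *
s=cam("scene");a=cv2.resize(s["pixels"][160:260,280:380],(600,600),interpolation=cv2.INTER_CUBIC);cv2.imwrite("pics/s7.png",a)
E
```

```text
t 7.45 p [0.4986 0.0737 0.2708] tip [0.497  0.0763 0.0888] yaw 2.087 grip 0.006062783415945146 F [-1.69  1.45  1.72] q [ 0.61  0.22 -0.87  1.94  0.17  1.07  0.18]
shift in tool now /n [8.66 6.88 0.22] turn/n [-0.008 -0.015  0.928]
tip r 0.09751090470806696 ang 3.462064173032965 z 0.08884928493144975 tab-target ang for yaw 3.6573974661260342
axis in tool xy cm [-1.58  9.55 -0.03]
```

View pics/s7.png

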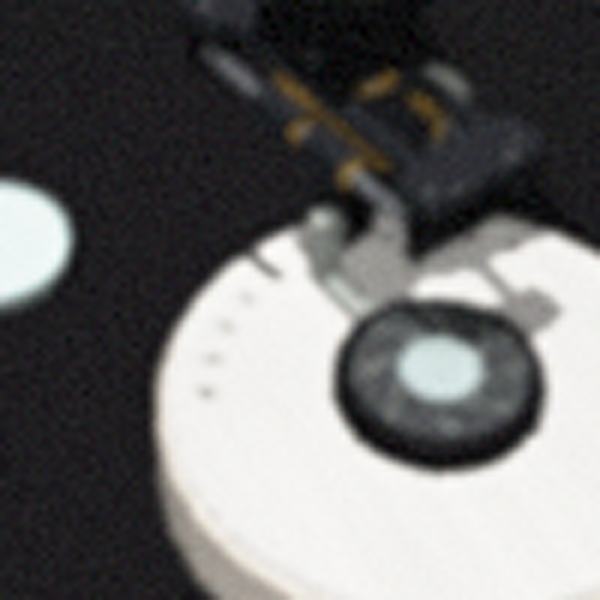

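```bash
python3 - <<'E'
from h import *
s=cam("scene")
C=A
for n,p,z in(("tab",(323,216),.112),("arm",(345,293),.075),("mark",(266,262),.065)):
    q=onz(s,280+(p[0]+.5)/6-.5,160+(p[1]+.5)/6-.5,z);v=q[:2]-C;print(n,q,np.hypot(*v),np.arctan2(v[1],v[0])%6.283)
E
```

```text
tab [0.50683362 0.06025285 0.112     ] 0.09496855578583159 3.6560665128174983
arm [0.52647923 0.06999649 0.075     ] 0.07308130586338589 3.672334908885084
mark [0.48987332 0.03529453 0.065     ] 0.12274832436808934 3.7652602246751243
```

{"op": "play_rows", "data": {"targets": "-0.5 0 0 0 0 -0.05 -1;-0.48 0 0 0 0 -0.05 -1;0 0 0 0 0 0 -1"}}

```text
time: 7.92
position: [0.5027, 0.0649, 0.2701]
tool_rot: [-1.441, -2.772, -0.009]
ft_force: [-0.7, 0.4, 0.5]
grip_width: 0.005
```

```bash
python3 rel.py;  python3 - <<'E'
from h import *
s=cam("scene");a=cv2.resize(s["pixels"][160:235,290:365],(600,600),interpolation=cv2.INTER_CUBIC);cv2.imwrite("pics/s8.png",a)
E
```

```text
tip r 0.09749251808016458 ang 3.5610326027285795 z 0.08817779490332847 tab-target ang for yaw 3.7533800584960932
axis in tool xy cm [-1.54  9.52 -0.05]
```

View pics/s8.png

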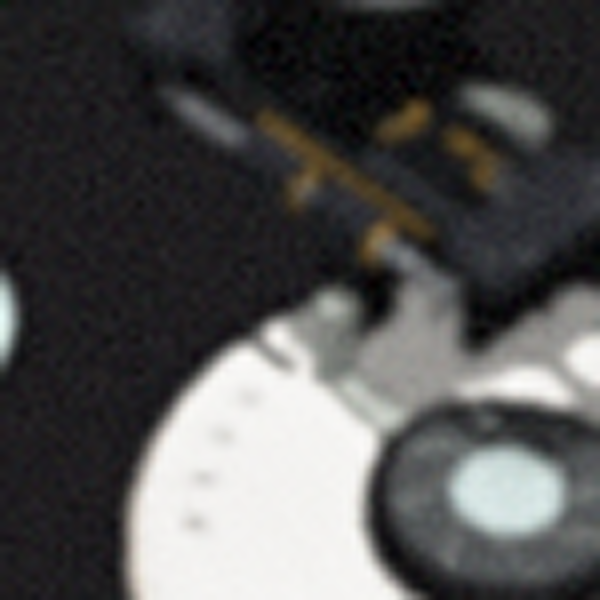

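```bash
python3 - <<'E'
from h import *
s=cam("scene")
for n,p,z in(("tab",(337,297),.112),("arm",(385,408),.075),("arm2",(362,390),.075),("mark",(275,348),.065)):
    q=onz(s,290+(p[0]+.5)/8-.5,160+(p[1]+.5)/8-.5,z);v=q[:2]-A;print(n,q,np.hypot(*v),np.arctan2(v[1],v[0])%6.283)
E
```

```text
tab [0.51085896 0.05426073 0.112     ] 0.09468814308553784 3.7321507754067325
arm [0.53558983 0.07019871 0.075     ] 0.06527359126754236 3.7403876274614456
arm2 [0.52516063 0.06317729 0.075     ] 0.07784590274450465 3.73934818039051
mark [0.48906825 0.03548729 0.065     ] 0.12329073071308112 3.7601767198581335
```

{"op": "play_rows", "data": {"targets": "0.6 0 0 0 0 0 -1;0.8 0 0 0 0 0 -1;0.8 0 0 0 0 0 -1;0 0 -5 0 0 0 -1;0 0 -5 0 0 0 -1;3 -5 -3 0 0 0 -1;3 -5 0 0 0 0 -1;0 0 0 0 0 0 -1"}}

```text
time: 9.02
position: [0.3759, 0.0734, 0.3992]
tool_rot: [-1.435, -2.755, -0.01]
ft_force: [1.1, -0.2, 1.3]
grip_width: 0.005
```

```bash
python3 go.py .5 -.25 .4 1.159 1;python3 - <<'E'
from h import *
s=cam("scene");d=cam("top")
a=cv2.resize(s["pixels"][175:235,300:360],(600,600),interpolation=cv2.INTER_CUBIC);cv2.imwrite("pics/s9.png",a)
b=cv2.resize(d["pixels"][170:230,280:340],(600,600),interpolation=cv2.INTER_CUBIC);cv2.imwrite("pics/t9.png",b)
E
```

```text
t 9.025 p [0.3759 0.0734 0.3992] tip [0.3708 0.0774 0.2173] yaw 2.181 grip 0.005441250323214659 F [ 1.05 -0.24  1.32] q [ 0.64 -0.3  -0.73  2.02 -0.23  1.38  0.6 ]
shift in tool now /n [-33.59  -8.38  -1.15] turn/n [-0.027 -0.026  1.022]
```

View pics/s9.png

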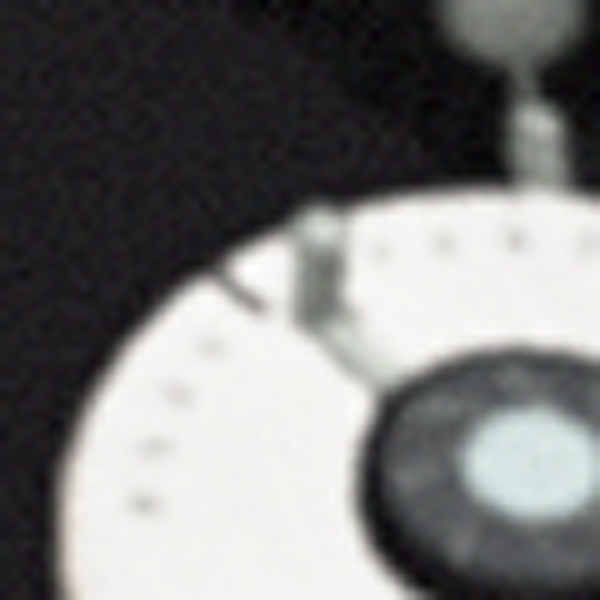

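View pics/t9.png

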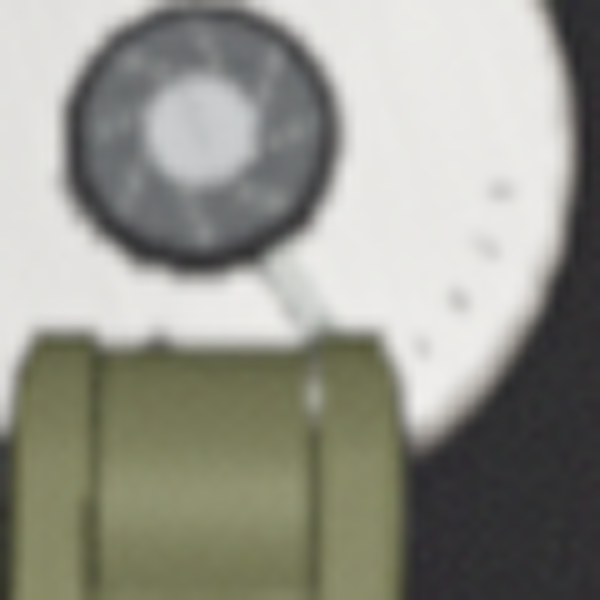

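{"op": "play_rows", "data": {"targets": "-4.2 -1 0 0 0 0 -1;-4.2 -1 0 0 0 0 -1;-4.2 -1 0 0 0 0 -1;-4.2 -1 0 0 0 0 -1;-4.2 -1 0 0 0 0 -1;-4.2 -1 0 0 0 0 -1;-4.2 -1 0 0 0 0.1 -1;0 0 0 0 0 0 -1"}}

```text
time: 10.12
position: [0.5023, -0.206, 0.409]
tool_rot: [1.565, 2.714, 0.013]
ft_force: [-0.3, 0.8, -0.3]
grip_width: 0.005
```

```bash
python3 go.py .505 -.295 .29 2.08 1;python3 - <<'E'
from h import *
s=cam("scene");d=cam("top")
a=cv2.resize(s["pixels"][175:235,300:360],(400,400),interpolation=cv2.INTER_CUBIC)
b=cv2.resize(d["pixels"][170:230,280:340],(400,400),interpolation=cv2.INTER_CUBIC);cv2.imwrite("pics/t10.png",np.hstack([a,b]))
cv2.imwrite("pics/f10.png",d["pixels"])
E
```

```text
t 10.125 p [ 0.5023 -0.206   0.409 ] tip [ 0.5044 -0.2055  0.227 ] yaw 2.096 grip 0.004888213347606053 F [-0.29  0.75 -0.29] q [ 0.82  0.12 -0.51  1.7   0.05  1.33  0.82]
shift in tool now /n [-7.8  -4.36 11.88] turn/n [0.011 0.003 0.016]
```

View pics/t10.png

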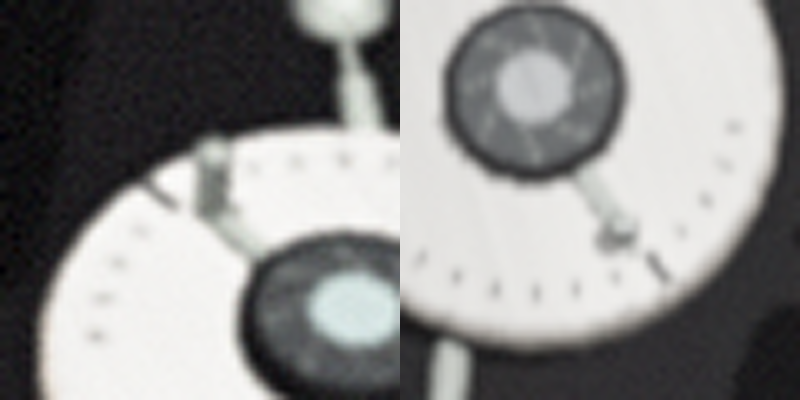

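View pics/f10.png

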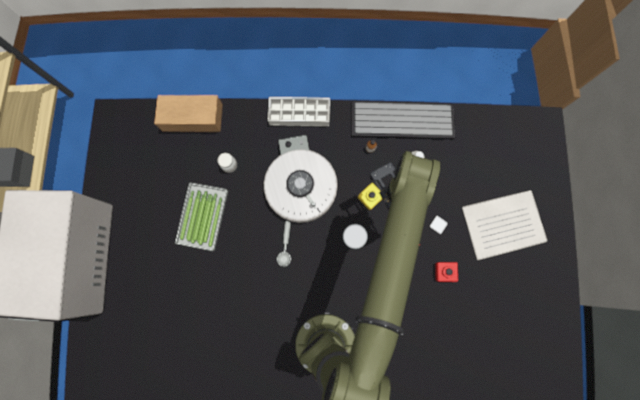

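```bash
python3 - <<'E'
from h import *
s=cam("scene");d=cam("top")
f=lambda im:np.clip((im.astype(float)-90)*1.6,0,255).astype(np.uint8)
b=cv2.resize(f(d["pixels"][190:220,300:330]),(600,600),interpolation=cv2.INTER_CUBIC);cv2.imwrite("pics/t11.png",b)
b=cv2.resize(f(s["pixels"][190:220,315:345]),(600,600),interpolation=cv2.INTER_CUBIC);cv2.imwrite("pics/s11.png",b)
# predictions for lever at several angles
for nm,c,o in(("top",d,(300,190)),("scene",s,(315,190))):
  for th in(3.70,3.735,3.77):
    e=np.array([np.cos(th),np.sin(th)])
    g=lambda r,z:[int(round((v-k+.5)*20-.5)) for v,k in zip(proj(c,np.r_[A+r*e,z]),o)]
    print(nm,th,"tabtop",g(.094,.112),"arm70",g(.07,.075),"ptr",g(.107,.07),"markctr",g(.1205,.065),"mk in",g(.1095,.065))
E
```

```text
top 3.7 tabtop [260, 267] arm70 [198, 193] ptr [301, 366] markctr [339, 432] mk in [309, 382]
top 3.735 tabtop [276, 257] arm70 [210, 186] ptr [318, 356] markctr [358, 420] mk in [326, 371]
top 3.77 tabtop [291, 247] arm70 [221, 179] ptr [335, 344] markctr [377, 408] mk in [343, 360]
scene 3.7 tabtop [361, 137] arm70 [455, 395] ptr [293, 284] markctr [235, 258] mk in [281, 297]
scene 3.735 tabtop [345, 146] arm70 [443, 403] ptr [275, 295] markctr [215, 271] mk in [263, 309]
scene 3.77 tabtop [330, 157] arm70 [432, 411] ptr [258, 306] markctr [195, 284] mk in [245, 320]
```

View pics/t11.png

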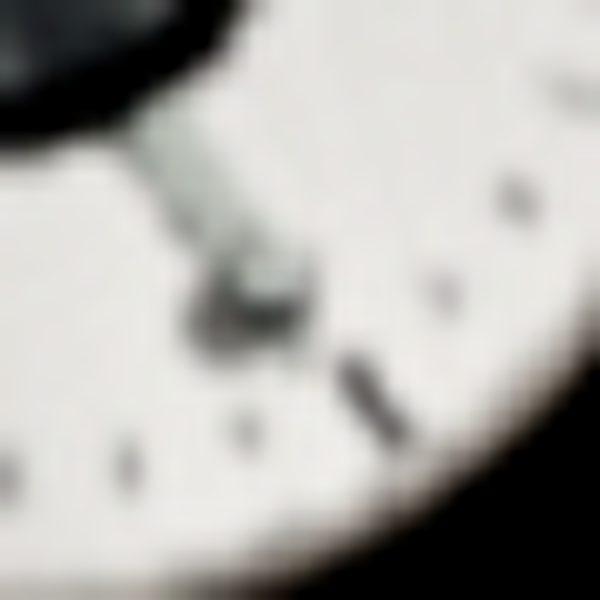

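View pics/s11.png

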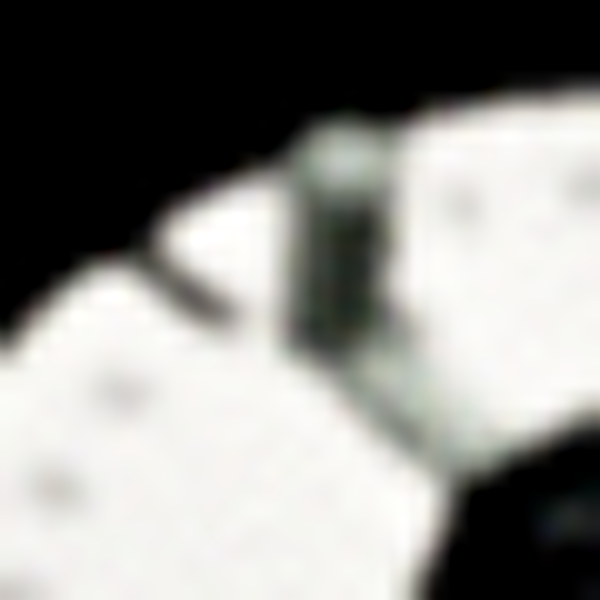

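Lever is released and the pointer is just short of the long mark: it measures about 3.71–3.74 rad against 3.775, so 4–5 mm short. That is too close to the 6 mm limit, so I'll nudge it a further 0.045 rad.

```bash
cat > tip.py <<'E'
from h import *
import sys
# tip target: x y z yaw
x,y,z,a=map(float,sys.argv[1:5]);n=int(sys.argv[5]) if len(sys.argv)>5 else 1
s,p,R=pose();t=p+R[:,2]*.182
print("t",s["time"],"tip",t.round(4),"yaw",yaw(R).round(3),"F",np.round(s["ft_force"],2),"tilt",R[:2,2].round(3))
R1=Rdown(a);print("turn",Ro.from_matrix(R.T@R1).as_rotvec().round(3),"then shift in target frame /n",(R1.T@(np.array([x,y,z])-t)*100/n).round(2))
E
python3 - <<'E'
import numpy as np
from h import A
for th,b in((3.606,0),):
    T=A+.0975*np.array([np.cos(th),np.sin(th)]);x=np.array([np.cos(2.228),np.sin(2.228)]);print(T,T+.03*x)
E
python3 tip.py .485 .088 .20 2.228 6
```

```text
[0.5023265  0.06333043] [0.48399934 0.08708154]
t 10.325 tip [ 0.5035 -0.2004  0.2271] yaw 2.103 F [ 0.27  0.67 -0.08] tilt [0.01  0.004]
turn [ 0.01   0.002 -0.125] then shift in target frame /n [3.99 2.69 0.45]
```

{"op": "play_rows", "data": {"targets": "0 0 0 0.01 0 -0.12 -1;4 2.6 0.3 0 0 0 -1;4 2.6 0.3 0 0 0 -1;4 2.6 0.3 0 0 0 -1;4 2.6 0.3 0 0 0 -1;4 2.6 0.3 0 0 0 -1;4 2.6 0.3 0 0 0 -1;0 0 0 0 0 0 -1"}}

```text
time: 11.32
position: [0.472, 0.1046, 0.3929]
tool_rot: [1.354, 2.818, -0.006]
ft_force: [0.7, -0.8, -0.2]
grip_width: 0.003
```

```bash
python3 tip.py .484 .0871 .088 2.228 3
```

```text
t 11.325 tip [0.4742 0.1027 0.211 ] yaw 2.246 F [ 0.66 -0.81 -0.21] tilt [ 0.012 -0.01 ]
turn [0.003 0.016 0.018] then shift in target frame /n [-0.61 -0.06  4.1 ]
```

{"op": "play_rows", "data": {"targets": "-0.4 0 4.1 0 0.008 0.009 -1;-0.4 0 4.1 0 0.008 0.009 -1;-0.4 0 4.1 0 0 0 -1;0 0 0 0 0 0 -1"}}

```text
time: 11.82
position: [0.4796, 0.0955, 0.2697]
tool_rot: [1.374, 2.814, 0.002]
ft_force: [-0.7, 0.5, 0.6]
grip_width: 0.005
```

```bash
python3 tip.py .5023 .0633 .088 2.228 1
```

```text
t 11.825 tip [0.4813 0.095  0.0878] yaw 2.233 F [-0.67  0.47  0.65] tilt [ 0.009 -0.003]
turn [0.006 0.008 0.005] then shift in target frame /n [-3.79 -0.28 -0.02]
```

{"op": "play_rows", "data": {"targets": "-0.9 -0.05 0 0 0 0 -1;-0.9 -0.05 0 0 0 0 -1;-0.9 -0.05 0 0 0 0 -1;-0.5 -0.05 0 0 0 0 -1;0 0 0 0 0 0 -1"}}

```text
time: 12.45
position: [0.5008, 0.0676, 0.2757]
tool_rot: [1.372, 2.807, 0.007]
ft_force: [-0.6, -0.9, 0.1]
grip_width: 0.005
```

```bash
python3 tip.py .5023 .0633 .088 2.228 1
```

```text
t 12.45 tip [0.5039 0.0669 0.0937] yaw 2.232 F [-0.59 -0.86  0.09] tilt [ 0.017 -0.004]
turn [0.011 0.014 0.004] then shift in target frame /n [-0.18 -0.35  0.57]
```

{"op": "play_rows", "data": {"targets": "0 -0.3 0.4 0 0.01 0 -1;-0.25 0 0.1 0 0 0 -1;0 0 0 0 0 0 -1"}}

```text
time: 12.82
position: [0.4999, 0.0636, 0.2704]
tool_rot: [1.375, 2.816, 0.014]
ft_force: [-0.4, 0.3, -0.5]
grip_width: 0.006
```

```bash
python3 tip.py .5023 .0633 .088 2.228 1; python3 rel.py
python3 - <<'E'
from h import *
s=cam("scene")
f=lambda im:np.clip((im.astype(float)-90)*1.6,0,255).astype(np.uint8)
b=cv2.resize(f(s["pixels"][190:220,315:345]),(600,600),interpolation=cv2.INTER_CUBIC);cv2.imwrite("pics/s12.png",b)
E
```

```text
t 12.825 tip [0.502  0.0644 0.0884] yaw 2.233 F [-0.37  0.29 -0.48] tilt [0.011 0.004]
turn [0.012 0.004 0.005] then shift in target frame /n [-0.1  -0.04  0.04]
tip r 0.09731714921388909 ang 3.5945661496676107 z 0.08843013099064073 tab-target ang for yaw 3.804063372967481
axis in tool xy cm [-2.09  9.73  0.12]
```

View pics/s12.png

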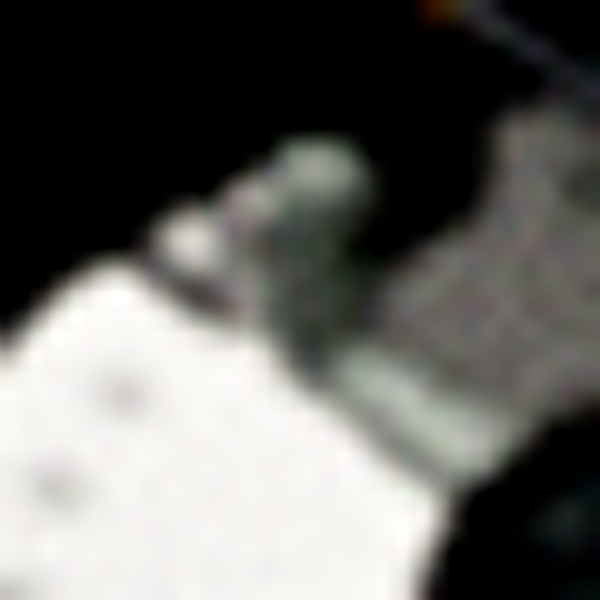

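{"op": "play_rows", "data": {"targets": "0.6 0 0 0 0 0 -1;0.8 0 0 0 0 0 -1;0.8 0 0 0 0 0 -1;0 0 -5 0 0 0 -1;0 0 -5 0 0 0 -1;0 0 -3 0 0 0 -1;0 0 0 0 0 0 -1"}}

```text
time: 13.75
position: [0.482, 0.0846, 0.4036]
tool_rot: [1.369, 2.819, 0.012]
ft_force: [-0.2, 0.4, 0.0]
grip_width: 0.007
```

```bash
python3 tip.py .505 -.22 .23 2.1 7
```

```text
t 13.75 tip [0.4839 0.0852 0.2216] yaw 2.238 F [-0.23  0.41  0.03] tilt [0.01  0.004]
turn [0.011 0.003 0.138] then shift in target frame /n [-3.92 -1.94 -0.12]
```

{"op": "play_rows", "data": {"targets": "0 0 0 0.01 0 0.138 -1;-3.9 -1.9 0 0 0 0 -1;-3.9 -1.9 0 0 0 0 -1;-3.9 -1.9 0 0 0 0 -1;-3.9 -1.9 0 0 0 0 -1;-3.9 -1.9 0 0 0 0 -1;-3.9 -1.9 0 0 0 0 -1;-3.9 -1.9 0 0 0 0 -1;0 0 0 0 0 0 -1"}}

```text
time: 14.88
position: [0.5017, -0.2224, 0.3923]
tool_rot: [-1.554, -2.718, 0.008]
ft_force: [0.2, 0.6, -0.5]
grip_width: 0.005
```

```bash
python3 tip.py .505 -.295 .1 2.1 1; python3 - <<'E'
from h import *
f=lambda im:np.clip((im.astype(float)-90)*1.6,0,255)
S=np.mean([cam("scene")["pixels"].astype(float) for _ in range(6)],0);T=np.mean([cam("top")["pixels"].astype(float) for _ in range(6)],0)
a=cv2.resize(f(S[190:220,315:345]).astype(np.uint8),(400,400),interpolation=cv2.INTER_CUBIC)
b=cv2.resize(f(T[190:220,300:330]).astype(np.uint8),(400,400),interpolation=cv2.INTER_CUBIC);cv2.imwrite("pics/f13.png",np.hstack([a,b]))
s=cam("scene");d=cam("top")
for nm,c,o in(("top",d,(300,190)),("scene",s,(315,190))):
  for th in(3.735,3.77,3.805):
    e=np.array([np.cos(th),np.sin(th)])
    g=lambda r,z:[int(round((v-k+.5)*13.333-.5)) for v,k in zip(proj(c,np.r_[A+r*e,z]),o)]
    print(nm,th,"tabtop",g(.094,.112),"arm70",g(.07,.075),"ptr",g(.107,.07),"markctr",g(.1205,.065),"mk in",g(.1095,.065))
E
```

```text
t 14.875 tip [ 0.4995 -0.2221  0.2103] yaw 2.103 F [ 0.21  0.61 -0.45] tilt [-0.012  0.001]
turn [-0.01  -0.007  0.003] then shift in target frame /n [-6.57 -3.21 11.03]
top 3.735 tabtop [184, 171] arm70 [140, 124] ptr [212, 237] markctr [239, 280] mk in [217, 247]
top 3.77 tabtop [194, 164] arm70 [147, 119] ptr [223, 229] markctr [251, 272] mk in [229, 240]
top 3.805 tabtop [204, 157] arm70 [154, 114] ptr [234, 222] markctr [263, 263] mk in [240, 232]
scene 3.735 tabtop [230, 97] arm70 [295, 268] ptr [183, 196] markctr [143, 180] mk in [175, 206]
scene 3.77 tabtop [220, 104] arm70 [288, 273] ptr [172, 204] markctr [130, 189] mk in [163, 213]
scene 3.805 tabtop [210, 112] arm70 [280, 279] ptr [161, 212] markctr [118, 198] mk in [152, 222]
```

View pics/f13.png

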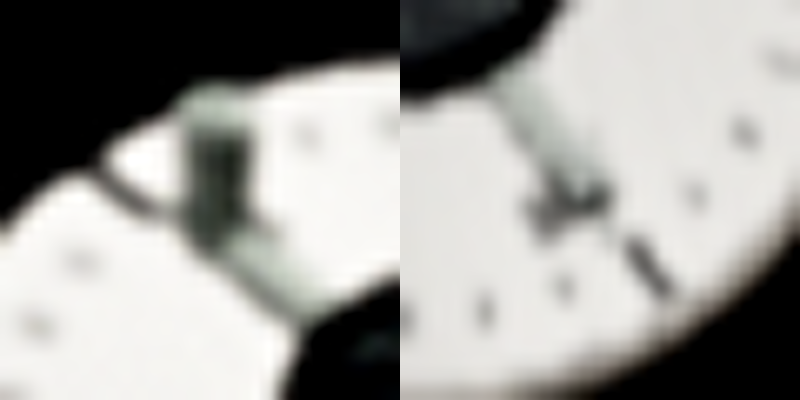

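The averaged frames show the pointer in line with the long mark in both views: top crop pointer (615,225) against the mark's inner end (630,243), with the arm's centre line running into the mark. Next is the button.

{"op": "play_rows", "data": {"targets": "-3.3 -1.6 0 -0.01 -0.007 0 -1;-3.2 -1.6 0 0 0 0 -1;0 0 4 0 0 0 -1;0 0 4 0 0 0 -1;0 0 3 0 0 0 -1;0 0 0 0 0 0 -1"}}

```text
time: 16.32
position: [0.5098, -0.2938, 0.2828]
tool_rot: [1.548, 2.726, 0.001]
ft_force: [-0.1, -1.2, 0.7]
grip_width: 0.004
```

```bash
python3 tip.py .505 -.295 .05 2.1 1; python3 - <<'E'
from h import *
s=cam("scene");f=lambda im:np.clip(255*(im/255.)**.5,0,255).astype(np.uint8)
cv2.imwrite("pics/b1.png",cv2.resize(f(s["pixels"][180:255,180:255]),(600,600),interpolation=cv2.INTER_CUBIC))
_,p,R=pose();print([(v-180)*8 for v in proj(s,p+R[:,2]*.182)])
E
```

```text
t 16.325 tip [ 0.511  -0.2942  0.1008] yaw 2.109 F [-0.09 -1.24  0.66] tilt [ 0.006 -0.003]
turn [0.004 0.005 0.009] then shift in target frame /n [ 0.24 -0.56  5.08]
[np.float64(269.81098719212923), np.float64(239.18339928241335)]
```

View pics/b1.png

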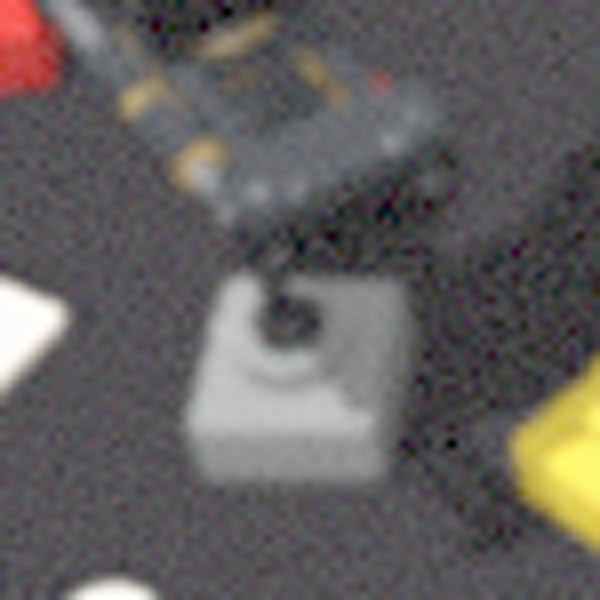

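{"op": "play_rows", "data": {"targets": "0.2 -0.4 1.5 0 0 0 -1;0 0 1.5 0 0 0 -1;0 0 0.8 0 0 0 -1;0 0 0 0 0 0 -1"}}

```text
time: 16.88
position: [0.5074, -0.2952, 0.2476]
tool_rot: [1.544, 2.718, 0.0]
ft_force: [0.6, 0.6, 0.7]
grip_width: 0.008
```

```bash
python3 tip.py .507 -.296 .051 2.1 1
```

```text
t 16.875 tip [ 0.5099 -0.2965  0.0656] yaw 2.108 F [0.61 0.62 0.69] tilt [ 0.014 -0.008]
turn [0.008 0.013 0.008] then shift in target frame /n [ 0.19 -0.22  1.46]
```

{"op": "play_rows", "data": {"targets": "0.1 -0.2 0.5 0.008 0.012 0 -1;0 0 0.4 0 0 0 -1;0 0 0.4 0 0 0 -1"}}

```text
time: 17.25
position: [0.5055, -0.2955, 0.2353]
tool_rot: [1.551, 2.73, -0.002]
ft_force: [-1.2, 0.0, 4.8]
grip_width: 0.0
```

```bash
python3 tip.py .507 -.296 .051 2.1 1
```

```text
t 17.25 tip [ 0.5056 -0.2958  0.0533] yaw 2.108 F [-1.2   0.03  4.79] tilt [ 0.    -0.002]
turn [-0.001  0.002  0.008] then shift in target frame /n [-0.08  0.11  0.23]
```

{"op": "play_rows", "data": {"targets": "0 0 0.25 0 0 0 -1;0 0 0.15 0 0 0 -1;0 0 0.1 0 0 0 -1"}}

```text
time: 17.62
position: [0.5058, -0.2953, 0.2347]
tool_rot: [1.551, 2.731, -0.005]
ft_force: [-2.6, 1.3, 6.7]
grip_width: 0.006
```

```bash
python3 tip.py .507 -.296 .051 2.1 1
```

```text
t 17.625 tip [ 0.5056 -0.2959  0.0527] yaw 2.108 F [-2.63  1.34  6.67] tilt [-0.001 -0.003]
turn [-0.003  0.002  0.008] then shift in target frame /n [-0.08  0.11  0.17]
```

{"op": "play_rows", "data": {"targets": "0 0 0.4 0 0 0 -1;0 0 0.3 0 0 0 -1"}}

```text
time: 17.88
position: [0.5063, -0.2949, 0.2343]
tool_rot: [1.552, 2.731, -0.01]
ft_force: [-7.9, 4.2, 20.5]
grip_width: 0.007
```

```bash
python3 tip.py .507 -.296 .051 2.1 1;  python3 - <<'E'
from h import *
s=cam("scene");f=lambda im:np.clip(255*(im/255.)**.5,0,255).astype(np.uint8)
cv2.imwrite("pics/b2.png",cv2.resize(f(s["pixels"][180:255,180:255]),(600,600),interpolation=cv2.INTER_CUBIC))
E
```

```text
t 17.875 tip [ 0.5057 -0.2959  0.0524] yaw 2.108 F [-7.91  4.16 20.46] tilt [-0.003 -0.005]
turn [-0.005  0.003  0.008] then shift in target frame /n [-0.07  0.11  0.14]
```

View pics/b2.png

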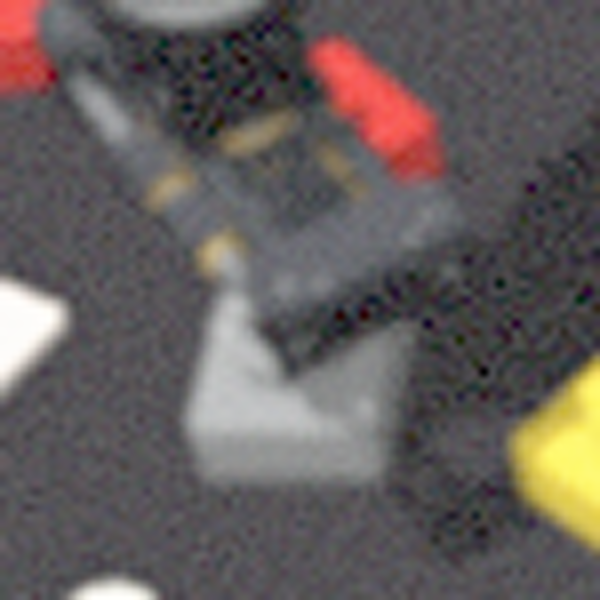

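Hard stop at 20 N with the tip at 52 mm, so the button is right down. Box corners are unmoved: front edge at (190–390,480) as before. I lift off straight up.

{"op": "play_rows", "data": {"targets": "0 0 -0.6 0 0 0 -1;0 0 -2 0 0 0 -1;0 0 -4 0 0 0 -1;0 0 -5 0 0 0 -1;-4 0 -5 0 0 0 -1;-5 0 0 0 0 0 -1;-5 0 0 0 0 0 -1;-5 0 0 0 0 0 -1;0 0 0 0 0 0 -1;0 0 0 0 0 0 -1"}}

```text
time: 19.18
position: [0.6079, -0.4596, 0.4035]
tool_rot: [1.546, 2.729, -0.009]
ft_force: [-0.2, 0.5, -0.3]
grip_width: 0.005
```

```bash
python3 tip.py .507 -.296 .051 2.1 1;  python3 - <<'E'
from h import *
import pickle
s=cam("scene");d=cam("top")
f=lambda im:np.clip(255*(im/255.)**.5,0,255).astype(np.uint8)
cv2.imwrite("pics/e1.png",s["pixels"])
a=cv2.resize(f(s["pixels"][207:247,197:237]),(400,400),interpolation=cv2.INTER_CUBIC)
b=cv2.resize(d["pixels"][190:220,300:330],(400,400),interpolation=cv2.INTER_CUBIC)
cv2.imwrite("pics/e2.png",np.hstack([a,b]))
E
```

```text
t 19.175 tip [ 0.6082 -0.461   0.2215] yaw 2.111 F [-0.22  0.54 -0.29] tilt [ 0.002 -0.008]
turn [-0.003  0.007  0.011] then shift in target frame /n [19.35 -0.4  17.05]
```

View pics/e1.png

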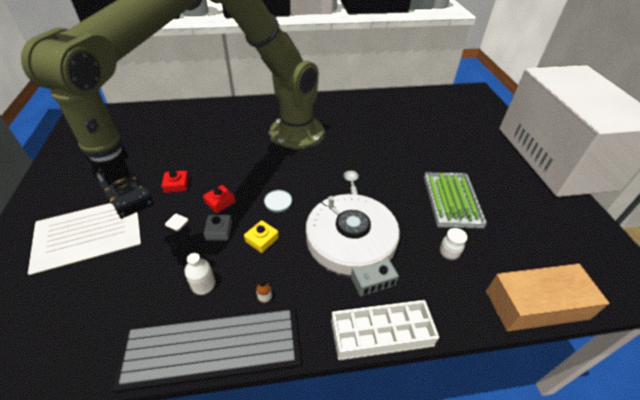

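View pics/e2.png

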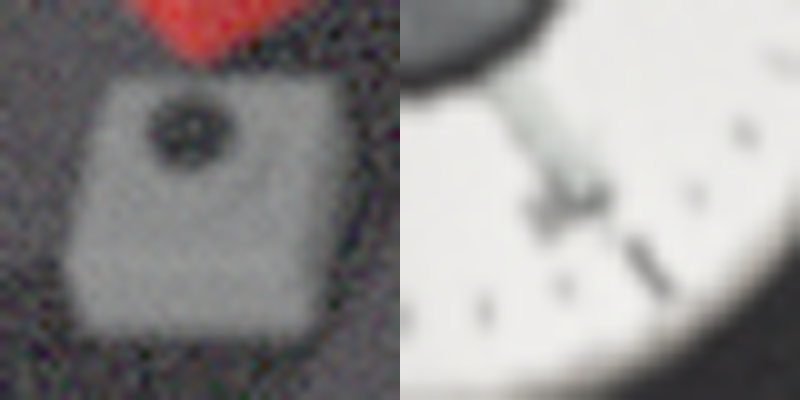

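The box and button sit where they were at the start, with the button centre at (190,130) as before. The pointer is in line with the mark, every bystander is in place, and the arm is clear. Handing in.

```bash
python3 -c "
from bench import ctrl
print(ctrl.close_job())"
```

```text
the job is handed in; nothing more can be done
None
```

I turned the lever to the long mark, pressed the trigger button once, and handed the job in at about 19 s. `close_job` gives no verdict, so the results below rest on my own checks.

**Lever:** I pushed the tab counter-clockwise with the closed fingertips by about 1 rad. The first push stopped 3–5 mm short (the two views disagreed by about 2 mm). I went back and nudged it about 0.045 rad further. In averaged frames from both cameras the pointer is now in line with the mark, within about 2 mm as far as the image resolution shows. I backed the fingers off and lifted them away.

**Button:** The top and scene views differed by about 8 mm in x for the button centre, so I aimed between them. I pressed the grey box's button to its hard stop: about 20 N, with the fingertip at 52 mm. I then lifted straight up.

**Last checks:**
- The button looks up again.
- The box sits at its starting pixels, and by eye the bystanders have not moved.
- The arm is clear of everything, and the wrist force is at noise level.

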